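Release and push out a dust-filter slide

ROBOT

A 7-joint arm with a two-finger parallel gripper is mounted at the origin on a cart in front of the work surface, level with it; the furniture and walls round the work are solid. World frame = base frame: x ahead of the robot, y to its left, z up, the work surface at z = 0. Lengths are in m, angles in degrees, forces in N, time in s.
With the tool pointing down it reaches from about 0.425 to 0.875 m from the base axis. Payload 4.7 kg.
Tool frame: the origin (TCP) lies midway between the tips of the shut fingers; the grasp point (between the pads) lies 19 mm behind it; z points along the fingers, y is the direction in which the jaws open and shut (so a half turn about z gives the same grasp; the last joint's range is limited). The gripper opens to 87 mm and grips with 3 to 60 N. Pads are 19 mm wide; open, the fingers measure 117 mm over their backs; the gripper's body (75 mm by 190 mm) begins 51 mm behind the grasp point.
Start: joints at [-76.14, 18.392, -4.016, 83.108, 1.295, 78.541, -3.26], TCP at [0.147, 0.633, 0.223] pointing down, gripper open.
Joint ranges: [-163.93, 163.93], [-17.29, 119.83], [-79.2, 71.16], [3.27, 140.29], [-89.18, 269.18], [5.43, 117.66], [-154.24, 154.24]. Speed limits (degrees/s): [147.25, 147.25, 180, 180, 180, 180, 180].

INTERFACE

Orientations are given as [roll, pitch, yaw] about the fixed x, y, z axes, in that order (R = Rz(yaw) Ry(pitch) Rx(roll)).
In Python, from cell import env gives the robot as it stands. The module is installed in compiled form; this text tells all that it offers.
- The arm moves only by the tool servo_tool, never from a script. Its argument "plan" is a list of rows, each a list of 3 entries, a list of its own where there are three numbers: the opening, from 0 (shut) to 1 (fully open), then the shift along the tool's x, y, z in cm, then the turn, a rotation vector about the tool's x, y, z in degrees. A call has 1 to 20 rows; each row shifts and turns the pose as measured when the row begins, along the tool's axes as they then stand; what a row does not reach is not made up. A row lasts 1/12 s, in which the tool goes at most 41.7 mm and 7.16 degrees, less where a joint would pass 70% of its speed; a pose out of reach is approached as far as the arm can. A call is refused whole if a number of a shift passes 4.17 or a number of a turn 7.16, either way. A call with a gripper value outside its range is refused whole. The fingers move at their own pace and stop on an object; "force" is the grip in N (left out, the last holds). Time passes only in rows, so rows that do not move let the fingers close. It gives the time, the measured TCP pose, the force and the opening at its end, in the units of the state.
- env.get_obs(): the state, without advancing time (a new reading comes with each control period).
- env.read_camera(name): name is "side" or "top"; returns a dict with "image" (480x640x3 uint8, blue, green, red), "fx", "fy", "cx", "cy" (pixels), "rvec" (rotation vector, rad) and "tvec" (3), from world to camera coordinates, as OpenCV has them. Camera axes: x right, y down, z forward; pixel columns grow to the right and rows downward; lengths in m; the calibration is good to about 2 mm. A picture is of the moment at which its call begins. There is no depth.
- env.sign_off(): hands the job in, once; it reports no verdict.
The state is a dict: "time_s": time; "qpos": joint angles; "joint_velocities": joint speeds; "effort": joint torques, N m; "tool_pos": TCP position; "tool_rot": TCP orientation; "force": force on the tool from outside, world axes, zero at the start; "wrist_torque": the same for the moment, N m; "grip_width": finger opening in m.
Only numpy, scipy, OpenCV 4.12 (cv2) and the standard library are available. Lean on these libraries where they do the work, as an engineer would, in place of code of your own. Each camera call takes 0.05 s, during which the arm holds its last target. There are 200 camera calls.

TASK

Take the pin tool out of its block and use the pin to hold down the release button at the bottom of the square well in the filter slide, and with the button held down push the slide out of the box until it stops and is locked there, its button sprung up again. Then stand the pin tool upright back in its block, seated on its collar, and do not knock over the cup.

Things in the scene. Friction and masses are not known exactly. Their poses are not given: they have to be found in the camera images.
- filter_box: Grey dust-filter box fixed to the worktop, 180 x 120 x 50 mm, with a round black hose port on its back; origin at the centre of its underside, z up. Open on top between two side rails; the aluminium filter slide lies in it, its flat top 42 mm above the worktop (the rails reach 50 mm and leave 70 mm of it free between them). The slide comes out along the box's -x axis, away from the hose port. It may stand left or right of the tool block and turned.
- filter_slide (a joint): Travel of the filter slide out of the box along the box's -x axis, in m: 0 fully in, 0.061 at the end stop. It has about 3 N of friction. A hidden tooth on the button locks it at 0 (about 1.5 mm play), and again on its own at 0.0585 to 0.061 once the button is let up; in between the button cannot rise fully.
- release (a joint): Travel of the brass release button downward, in m: 0 up, 0.008 fully down. Sprung: 2.4 N to start, 5.6 N fully down. The slide is free only while it is more than 0.005 down.
- well_top (a point): Centre of the mouth of the square well in the slide's top, level with that top (z = 42 mm). The well is 14 x 14 mm with upright walls, its sides along the box's axes; it lies 20 mm in front (-x) of the box's centre when the slide is in and travels with the slide. The button nearly fills its bottom.
- button_top (a point): Centre of the top of the round 11 mm brass button in the well: 12 mm below the well's mouth when up (z = 30 mm), 20 mm below when fully down. It travels with the slide.
- pin_tool: Loose pin tool, 55 to 115 g, standing upright in the tool block. Origin on its axis at the underside of its round steel collar. Below the collar a steel pin, 8 mm in diameter and 42 mm long; the collar is 30 mm in diameter and 8 mm thick (z 0 to 8 mm); above it a square wooden handle 18 x 18 mm from z = 8 to 58 mm, its sides along the tool's x and y axes; grasp the handle, and fingertips just above the collar cannot slip down when pressing.
- pin_tip (a point): Lower end of the pin, 42 mm below the tool's origin on its axis.
- tool_block: Wooden tool block fixed to the worktop, 85 x 85 x 50 mm; origin at the centre of its underside. In the middle of its top is a hole, 15 mm in diameter and 46 mm deep, in which the pin hangs with the collar resting on the top.
- block_seat (a point): Centre of the hole's mouth on the block's top, 50 mm above the worktop.
- mixing_cup: Loose small green plastic cup, 62 mm across and 56 mm high, standing upright behind the work; origin at the centre of its underside. Leave it standing.

How it is judged:
By the outcome, as a careful person would: the job done as asked, in the order asked, and still so for the second after the job is handed in, with the robot touching nothing.
It also fails if it takes over 54 s, if anything falls off the work surface, if the arm or the gripper's body presses on something with over 40 N, if the wrist force passes 120 N, or if a joint passes its speed limit or range.

## Working session

There is one attempt and no reset: what is moved stays moved. The work goes in short steps, Python scripts to look and compute and a tool call to move; the robot and the scene stay as the last step left them, time stands still between calls to the robot, and variables do not carry over. Pictures are saved under pics/ and viewed, about 8 in all and at most 12, crops included, and the job is handed in when it is done.

Besides the shell and the picture viewer there is one more tool, called after "Call:" as name([rows], argument=value, ...), one row to a line, values as JSON. servo_tool: Moves the arm, as the interface text tells. Its arguments: {"type":"object","properties":{"plan":{"type":"array"},"force":{"type":"number"}},"required":["plan"]}

```bash
mkdir -p pics; python3 - <<'E'
from cell import env
import cv2
for n in("side","top"):
    c=env.read_camera(n);cv2.imwrite(f"pics/{n}0.png",c["image"]);print(n,c["fx"],c["cx"],c["cy"],c["rvec"],c["tvec"])
o=env.get_obs();print(o)
E
```

```text
side 619.1081775086822 321.59216062512235 238.51667019510876 [ 2.27035314 -0.44603168  0.18784934] [-0.60219287  0.2156971   0.97606747]
top 549.7066165526769 317.81714851974846 227.07816834678897 [ 2.12192765 -2.09409807  0.21573398] [-0.02367121  0.67099215  1.00340149]
{'time_s': 0.1, 'qpos': array([-76.14191539,  18.43480579,  -4.01684561,  83.16704341,
         1.29518439,  78.54383206,  -3.25900243]), 'joint_velocities': array([ 0.01792791, -0.09923268, -0.00554868, -0.20127006,  0.06806371,
        0.04341402, -0.02799934]), 'effort': array([-2.57110596e-04, -4.92560220e+01, -4.05910397e-01, -3.13407576e+01,
       -6.41729962e-02,  3.92962026e-02,  5.62784601e-05]), 'tool_pos': array([0.14669485, 0.63270915, 0.22157878]), 'tool_rot': array([-1.79899570e+02,  5.34841334e-03,  1.66953777e+02]), 'force': array([-0.52891933,  1.28238852,  0.01538264]), 'wrist_torque': array([-0.00719856,  0.03906486, -0.02647511]), 'grip_width': 0.08722320753612323}
```

View pics/top0.png

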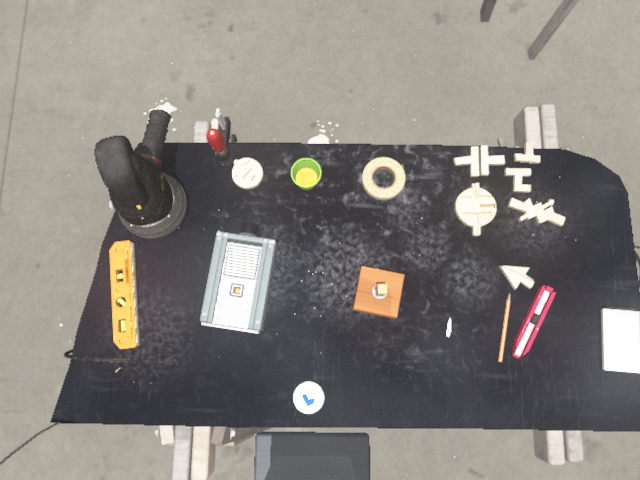

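View pics/side0.png

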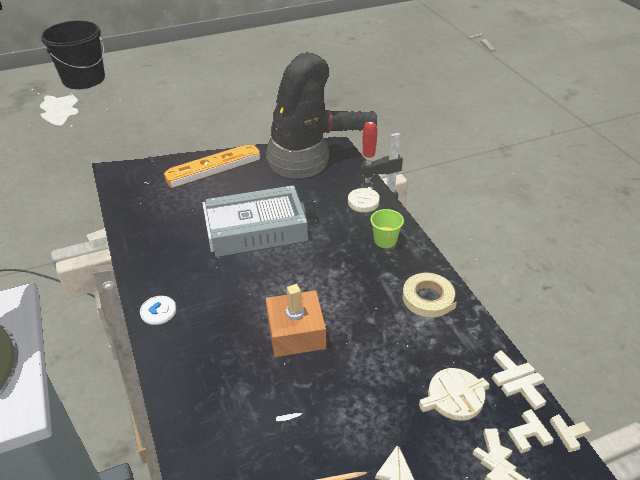

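Top view: box around (238,283), with the well at (236,290). The slide exits toward the image bottom. Block at (380,291), handle top (381,289), cup (306,172). The side view agrees: well (245,215), handle (293,290).

```bash
cat > h.py <<'E'
import numpy as np, cv2
from cell import env
def cam(n):
    c=env.read_camera(n);c["K"]=np.array([[c["fx"],0,c["cx"]],[0,c["fy"],c["cy"]],[0,0,1.]]);c["R"]=cv2.Rodrigues(np.array(c["rvec"],float))[0];c["t"]=np.array(c["tvec"],float);return c
def ray(c,uv,z):
    d=c["R"].T@np.linalg.inv(c["K"])@np.array([uv[0],uv[1],1.]);o=-c["R"].T@c["t"]
    return (o+d*(z-o[2])/d[2])
def proj(c,p):
    q=c["K"]@(c["R"]@np.array(p,float)+c["t"]);return q[:2]/q[2]
def largest(m,n=1):
    cs=cv2.findContours(m,cv2.RETR_EXTERNAL,cv2.CHAIN_APPROX_NONE)[0];return sorted(cs,key=cv2.contourArea)[::-1][:n]
E
python3 - <<'E'
from h import *
t=cam("top");s=cam("side")
print("tcp px",proj(t,env.get_obs()["tool_pos"]),proj(s,env.get_obs()["tool_pos"]),"base",proj(t,[0,0,0]))
for n,uv,z in(("well",(236,290),.042),("handle",(381,289),.108),("block",(380,291),.05),("cup",(306,172),.056),("vac",(150,205),0)):print(n,ray(t,uv,z))
print("side well",ray(s,(245,215),.042),"handle",ray(s,(293,287),.108))
def crop(c,x,y,w,h,k): return cv2.resize(c["image"][y:y+h,x:x+w],None,fx=k,fy=k,interpolation=cv2.INTER_CUBIC)
a=crop(t,195,225,90,112,5);b=crop(t,345,255,68,70,4)
a=a;im=np.zeros((600,800,3),np.uint8);im[:560,:450]=a[:560,:450];im[:280,460:732]=b
b=crop(s,200,180,112,80,3);im[290:530,460:796]=b
cv2.imwrite("pics/crop1.png",im)
E
```

```text
tcp px [-120.74773214  543.78895792] [-13.41886873  58.56371754] base [304.84903746 594.67661139]
well [0.54918198 0.14408352 0.042     ]
handle [ 0.54833047 -0.13288485  0.108     ]
block [ 0.55019751 -0.13721191  0.05      ]
cup [0.78806265 0.01078125 0.056     ]
vac [0.72934656 0.33981786 0.        ]
side well [0.54846165 0.14375322 0.042     ] handle [ 0.54959495 -0.13074232  0.108     ]
```

View pics/crop1.png

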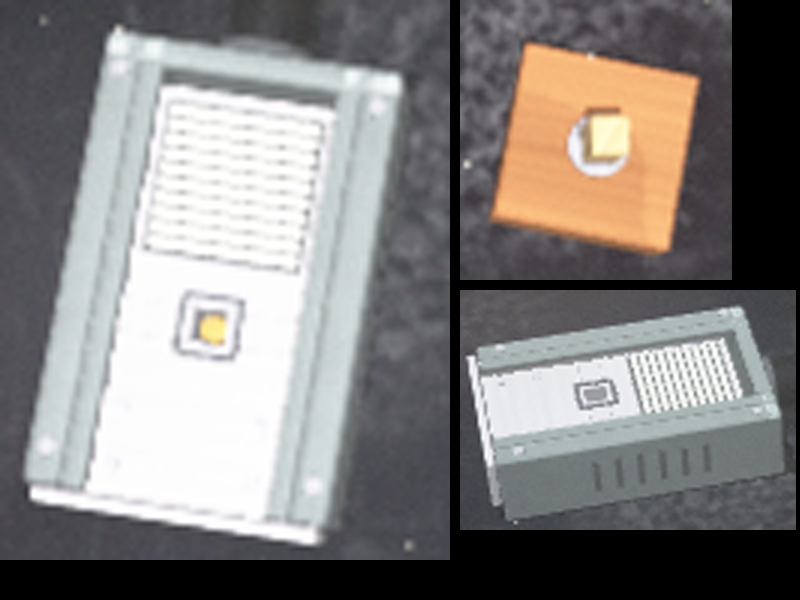

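Crop: the dark well outline is centred near crop (209,325), about px (236.8,290), with the gold button inside it. The box, block and handle are all turned about -6 to -11°. I'll refine with masks.

```bash
python3 - <<'E'
from h import *
t=cam("top");s=cam("side")
def rect(c,lo,hi,win,z,name,k=1):
    x,y,w,h=win;im=cv2.resize(c["image"][y:y+h,x:x+w],None,fx=4,fy=4,interpolation=cv2.INTER_CUBIC)
    m=cv2.inRange(cv2.cvtColor(im,cv2.COLOR_BGR2HSV),lo,hi)
    q=largest(m)[0];b=(cv2.boxPoints(cv2.minAreaRect(cv2.convexHull(q)))+.5)/4-.5+[x,y]
    P=np.array([ray(c,p,z)[:2] for p in b]);e=P[1]-P[0];f=P[2]-P[1]
    print(name,"ctr",P.mean(0).round(4),"size",np.linalg.norm(e).round(4),np.linalg.norm(f).round(4),"yaw",np.degrees(np.arctan2(e[1],e[0])).round(1)%90,np.degrees(np.arctan2(f[1],f[0])).round(1)%90)
im=t["image"][286:292,378:386];print(cv2.cvtColor(im,cv2.COLOR_BGR2HSV)[2,::2],cv2.cvtColor(t["image"],cv2.COLOR_BGR2HSV)[305,370])
rect(t,(5,120,60),(15,255,255),(345,255,68,70),.05,"block top")
rect(t,(18,60,190),(30,255,255),(360,270,40,40),.108,"handle top")
rect(t,(15,90,120),(35,255,255),(225,278,24,24),.03,"button top")
for c,n,win in((t,"top",(226,279,22,22)),(s,"side",(232,204,26,22))):
    x,y,w,h=win;g=cv2.resize(cv2.cvtColor(c["image"][y:y+h,x:x+w],cv2.COLOR_BGR2GRAY),None,fx=4,fy=4,interpolation=cv2.INTER_CUBIC)
    m=cv2.inRange(g,0,170);q=largest(m)[0];b=(cv2.boxPoints(cv2.minAreaRect(q))+.5)/4-.5+[x,y]
    P=np.array([ray(c,p,.042)[:2] for p in b]);print(n,"well outline",P.mean(0).round(4),P.round(4).tolist())
# box rail corners
A=np.array([(112,32),(402,72),(27,487)])/5-.4+[195,225]
P=np.array([ray(t,p,.05)[:2] for p in A]);d=P[0]-P[2];e=P[0]-P[1];print("box yaw",np.degrees(np.arctan2(d[1],d[0])),np.degrees(np.arctan2(e[1],e[0]))-90,np.linalg.norm(d),np.linalg.norm(e))
print("box ctr",(P[1]+P[2])/2)
E
```

```text
[[ 24  70 252]
 [ 27  41 255]
 [ 27  45 255]
 [ 25  57 254]] [ 14 132 241]
block top ctr [ 0.549  -0.1343] size 0.0895 0.0883 yaw 78.9 79.5
handle top ctr [ 0.5491 -0.1352] size 0.0189 0.0193 yaw 0.7999999999999972 89.30000000000001
button top ctr [0.5494 0.1439] size 0.0084 0.0104 yaw 0.7999999999999972 2.5
top well outline [0.5502 0.1475] [[0.5452, 0.1502], [0.5559, 0.1479], [0.5551, 0.1449], [0.5445, 0.1472]]
side well outline [0.5486 0.1466] [[0.544, 0.155], [0.5566, 0.1498], [0.5531, 0.1382], [0.5406, 0.1434]]
box yaw -7.461207333879521 -7.235050356737247 0.18053075107497082 0.11692444579061993
box ctr [0.56824701 0.13966616]
```

Call:
servo_tool([
  [1,[-4,-1,0],[0,0,4]],
  [1,[-4,-1,0],[0,0,4]],
  [1,[-4,-1,0],[0,0,4]],
  [1,[-4,-1,0],[0,0,4]],
  [1,[-4,-1,0],[0,0,4]],
  [1,[-4,-1,0],[0,0,4]],
  [1,[-4,-1,0],[0,0,4]],
  [1,[-4,-1,0],[0,0,4]],
  [1,[-4,-1,0],[0,0,4]],
  [1,[-4,-1,0],[0,0,4]],
])

```text
time_s: 1.13
tool_pos: [0.4263, 0.351, 0.2178]
tool_rot: [-179.9, -0.4, 126.4]
force: [0.5, 1.0, 0.1]
grip_width: 0.0873
```

Call:
servo_tool([
  [1,[-4,-0.25,0.3],[0,0,3.2]],
  [1,[-4,-0.25,0.3],[0,0,3.2]],
  [1,[-4,-0.25,0.3],[0,0,3.2]],
  [1,[-4,-0.25,0.3],[0,0,3.2]],
  [1,[-4,-0.25,0.3],[0,0,3.2]],
  [1,[-4,-0.25,0.3],[0,0,3.2]],
  [1,[-4,-0.25,0.3],[0,0,3.2]],
  [1,[-4,-0.25,0.3],[0,0,3.2]],
  [1,[-4,-0.25,0.3],[0,0,3.2]],
  [1,[-4,-0.25,0.3],[0,0,3.2]],
  [1,[-4,-0.25,0.3],[0,0,3.2]],
  [1,[-4,-0.25,0.3],[0,0,3.2]],
  [1,[0,0,0],[0,0,0]],
])

```text
time_s: 2.22
tool_pos: [0.5458, -0.1329, 0.1803]
tool_rot: [179.8, -0.2, 85.2]
force: [-1.6, -1.0, -0.0]
grip_width: 0.0869
```

```bash
cat >> h.py <<'E'
from scipy.spatial.transform import Rotation as Ro
def need(p,yaw=None):
    o=env.get_obs();R=Ro.from_euler("xyz",o["tool_rot"],degrees=True)
    d=R.inv().apply(np.array(p)-o["tool_pos"])*100
    r=None if yaw is None else np.degrees((R.inv()*Ro.from_euler("xyz",[180,0,yaw],degrees=True)).as_rotvec()).round(1)
    print("pos",o["tool_pos"].round(4),"rot",o["tool_rot"].round(1),"F",o["force"].round(1),"shift cm",d.round(2),"turn",r)
E
python3 -c "
from h import *
need([.549,-.1345,.175],85)
s=cam('side');cv2.imwrite('pics/side1.png',cv2.resize(s['image'][200:380,200:400],None,fx=3,fy=3,interpolation=cv2.INTER_CUBIC))"
```

```text
pos [ 0.5458 -0.1329  0.1803] rot [179.8  -0.2  85.2] F [-1.6 -1.  -0. ] shift cm [-0.14  0.33  0.53] turn [ 0.2 -0.2  0.2]
```

View pics/side1.png

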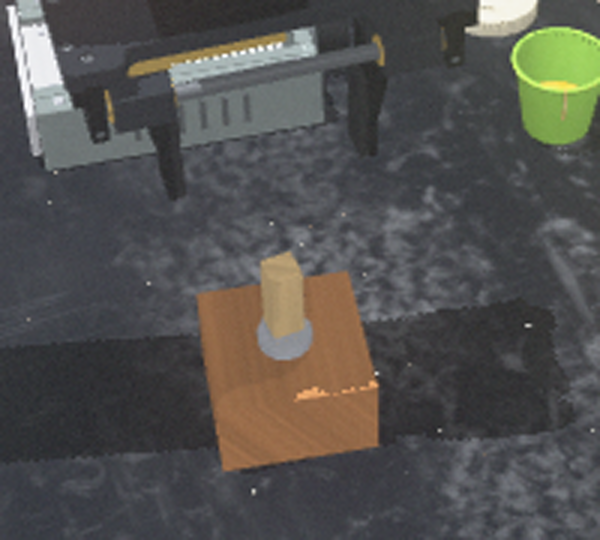

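Side crop: the open fingers straddle the handle (282,260), which stands in the block. Next I go down and grasp.

Call:
servo_tool([
  [1,[-0.14,0.33,2.5],[0,0,0]],
  [1,[0,0,2.5],[0,0,0]],
  [1,[0,0,2.5],[0,0,0]],
  [1,[0,0,2.0],[0,0,0]],
  [1,[0,0,1.3],[0,0,0]],
  [1,[0,0,0.6],[0,0,0]],
  [1,[0,0,0],[0,0,0]],
], force=45)

```text
time_s: 2.85
tool_pos: [0.5543, -0.122, 0.0636]
tool_rot: [179.5, -0.8, 86.0]
force: [0.1, 1.5, -0.2]
grip_width: 0.0868
```

```bash
python3 -c "
from h import *
need([.549,-.1345,.061],85)"
```

```text
pos [ 0.5543 -0.122   0.0636] rot [179.5  -0.8  86. ] F [ 0.1  1.5 -0.2] shift cm [-1.29 -0.44  0.24] turn [ 0.5 -0.8  1. ]
```

Call:
servo_tool([
  [1,[-0.7,-0.25,0.1],[0.3,-0.5,0.5]],
  [1,[-0.6,-0.2,0.05],[0.2,-0.3,0.5]],
  [1,[0,0,0],[0,0,0]],
])

```text
time_s: 3.1
tool_pos: [0.5499, -0.1337, 0.0635]
tool_rot: [179.9, 0.1, 85.1]
force: [-0.7, -0.1, -0.3]
grip_width: 0.0866
```

```bash
python3 -c "
from h import *
need([.549,-.1345,.061],85)"
```

```text
pos [ 0.5499 -0.1337  0.0635] rot [1.799e+02 1.000e-01 8.510e+01] F [-0.7 -0.1 -0.3] shift cm [-0.09 -0.08  0.25] turn [0.1 0.1 0.1]
```

Call:
servo_tool([
  [1,[-0.09,-0.08,0.25],[0,0,0]],
  [0,[0,0,0],[0,0,0]],
  [0,[0,0,0],[0,0,0]],
  [0,[0,0,0],[0,0,0]],
  [0,[0,0,0],[0,0,0]],
  [0,[0,0,0],[0,0,0]],
  [0,[0,0,0],[0,0,0]],
], force=45)

```text
time_s: 3.68
tool_pos: [0.5512, -0.1355, 0.0642]
tool_rot: [179.5, 0.0, 85.0]
force: [-0.5, 0.3, -0.7]
grip_width: 0.0549
```

```bash
python3 -c "
from h import *
need([.549,-.1345,.061],85)"
```

```text
pos [ 0.5512 -0.1355  0.0642] rot [179.5   0.   85. ] F [-0.5  0.3 -0.7] shift cm [ 0.08 -0.23  0.32] turn [0.5 0.  0. ]
```

Call:
servo_tool([
  [0,[0.05,-0.2,0.3],[0.4,0,0]],
  [0,[0,0,0.15],[0,0,0]],
  [0,[0,0,0],[0,0,0]],
  [0,[0,0,0],[0,0,0]],
  [0,[0,0,0],[0,0,0]],
  [0,[0,0,0],[0,0,0]],
  [0,[0,0,0],[0,0,0]],
  [0,[0,0,0],[0,0,0]],
])

```text
time_s: 4.35
tool_pos: [0.5489, -0.1345, 0.0589]
tool_rot: [-180.0, 0.0, 85.0]
force: [0.2, 0.2, -1.0]
grip_width: 0.0182
```

```bash
python3 -c "
from h import *
need([.549,-.1345,.061],85)"
```

```text
pos [ 0.5489 -0.1345  0.0589] rot [-180.    0.   85.] F [ 0.2  0.2 -1. ] shift cm [ 0.    0.01 -0.21] turn [-0.  0.  0.]
```

Call:
servo_tool([
  [0,[0,0,-1],[0,0,0]],
  [0,[0,0,-2],[0,0,0]],
  [0,[0,0,-2],[0,0,0]],
  [0,[0,0,-2],[0,0,0]],
  [0,[0,0,0],[0,0,0]],
  [0,[0,0,0],[0,0,0]],
])

```text
time_s: 4.85
tool_pos: [0.5476, -0.1347, 0.1329]
tool_rot: [-179.8, 0.0, 85.0]
force: [-1.0, 1.0, -1.0]
grip_width: 0.0183
```

```bash
python3 -c "
from h import *
need([.549,.143,.125],82.6)"
```

```text
pos [ 0.5476 -0.1347  0.1329] rot [-179.8    0.    85. ] F [-1.  1. -1.] shift cm [27.68 -2.28  0.78] turn [-0.2  0.   2.4]
```

Call:
servo_tool([
  [0,[2,-0.2,0],[0,0,0.3]],
  [0,[3.3,-0.3,0],[0,0,0.3]],
  [0,[3.3,-0.3,0],[0,0,0.3]],
  [0,[3.3,-0.3,0],[0,0,0.3]],
  [0,[3.3,-0.3,0],[0,0,0.3]],
  [0,[3.3,-0.3,0],[0,0,0.3]],
  [0,[3.3,-0.3,0],[0,0,0.3]],
  [0,[3.3,-0.2,0],[0,0,0.3]],
  [0,[1.5,-0.1,0],[0,0,0]],
  [0,[0,0,0],[0,0,0]],
  [0,[0,0,0],[0,0,0]],
])

```text
time_s: 5.77
tool_pos: [0.5491, 0.1397, 0.1238]
tool_rot: [-179.3, 0.4, 82.1]
force: [0.3, -0.9, -0.8]
grip_width: 0.0185
```

```bash
python3 -c "
from h import *
need([.549,.143,.105],82.6)"
```

```text
pos [0.5491 0.1397 0.1238] rot [-179.3    0.4   82.1] F [ 0.3 -0.9 -0.8] shift cm [ 0.34 -0.04  1.88] turn [-0.7  0.4 -0.5]
```

Call:
servo_tool([
  [0,[0.2,0,0.9],[-0.4,0.2,-0.3]],
  [0,[0.15,0,0.8],[-0.3,0.2,-0.2]],
  [0,[0,0,0],[0,0,0]],
  [0,[0,0,0],[0,0,0]],
])

```text
time_s: 6.1
tool_pos: [0.5487, 0.1366, 0.1044]
tool_rot: [-179.9, 0.2, 82.2]
force: [-0.0, -0.3, -1.2]
grip_width: 0.0186
```

```bash
python3 -c "
from h import *
need([.549,.143,.105],82.6)
s=cam('side');t=cam('top');p=env.get_obs()['tool_pos']-[0,0,.051]
print('tip px',proj(s,p),'well px',proj(s,[.549,.143,.042]),proj(t,p))
im=np.zeros((600,800,3),np.uint8);im[:,:480]=cv2.resize(s['image'][160:260,205:285],None,fx=6,fy=6,interpolation=cv2.INTER_CUBIC)
im[:450,490:790]=cv2.resize(t['image'][240:330,210:270],None,fx=5,fy=5,interpolation=cv2.INTER_CUBIC)
cv2.imwrite('pics/well1.png',im)"
```

```text
pos [0.5487 0.1366 0.1044] rot [-179.9    0.2   82.2] F [-0.  -0.3 -1.2] shift cm [ 0.64 -0.06 -0.06] turn [-0.1  0.2 -0.4]
tip px [245.7595799  212.41697348] well px [245.38061043 215.16272982] [238.88503914 289.58533559]
```

View pics/well1.png

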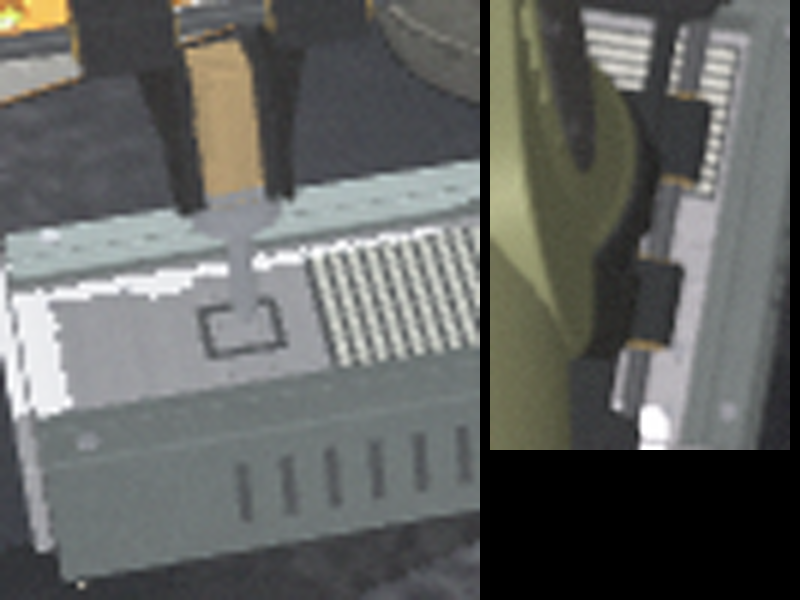

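Crop: the tip is at about (243,315). The well outline has corners (200,308), (272,295), (285,345), (213,357), centred at (242.5,326).

```bash
python3 -c "
from h import *
s=cam('side');t=cam('top')
for q in ((200,308),(272,295),(285,345),(213,357)): print(ray(s,((q[0]+.5)/6-.5+205,(q[1]+.5)/6-.5+160),.042).round(4))
print(ray(s,(245.0,213.9),.042),ray(t,(236.4,289.6),.042), ray(s,((243.5)/6-.5+205,(316.)/6-.5+160),env.get_obs()['tool_pos'][2]-.051))
for q in ((180,291),(243,295),(237,361),(175,355)): print(ray(t,((q[0]+.5)/5-.5+195,(q[1]+.5)/5-.5+225),.042).round(4))
need([.549,.144,.105],82.6)"
```

```text
[0.5393 0.161  0.042 ]
[0.5629 0.1584 0.042 ]
[0.5593 0.1325 0.042 ]
[0.5362 0.1356 0.042 ]
[0.54942445 0.14694266 0.042     ] [0.54997489 0.14333367 0.042     ] [0.54784458 0.13734885 0.05422436]
[0.5632 0.1553 0.042 ]
[0.5619 0.1305 0.042 ]
[0.5361 0.1317 0.042 ]
[0.5381 0.1561 0.042 ]
pos [0.5494 0.1378 0.1052] rot [1.80e+02 1.00e-01 8.23e+01] F [ 0.7 -1.2 -0.3] shift cm [ 0.61 -0.12  0.02] turn [ 0.   0.1 -0.3]
```

Call:
servo_tool([
  [0,[0.5,-0.1,0],[0,0,-0.3]],
  [0,[0.3,0,0],[0,0,0]],
  [0,[0,0,0],[0,0,0]],
  [0,[0,0,0],[0,0,0]],
])

```text
time_s: 6.63
tool_pos: [0.5504, 0.1468, 0.1065]
tool_rot: [179.9, 0.1, 82.6]
force: [-0.1, 0.0, -1.0]
grip_width: 0.0185
```

```bash
python3 -c "
from h import *
need([.5495,.1458,.0905],82.6)"
```

```text
pos [0.5504 0.1468 0.1065] rot [1.799e+02 1.000e-01 8.260e+01] F [-0.1  0.  -1. ] shift cm [-0.11 -0.08  1.6 ] turn [ 0.1  0.1 -0. ]
```

Call:
servo_tool([
  [0,[-0.05,-0.05,0.5],[0,0,0]],
  [0,[-0.05,-0.05,0.5],[0,0,0]],
  [0,[0,0,0.4],[0,0,0]],
  [0,[0,0,0],[0,0,0]],
  [0,[0,0,0],[0,0,0]],
])

```text
time_s: 7.05
tool_pos: [0.549, 0.1461, 0.0908]
tool_rot: [179.9, 0.1, 82.6]
force: [-0.4, -0.0, -0.9]
grip_width: 0.0186
```

```bash
python3 -c "
from h import *
need([.5495,.1458,.084],82.6)"
```

```text
pos [0.549  0.1461 0.0908] rot [1.799e+02 1.000e-01 8.260e+01] F [-0.4 -0.  -0.9] shift cm [-0.02  0.05  0.68] turn [0.1 0.1 0. ]
```

Call:
servo_tool([
  [0,[0,0,0.4],[0,0,0]],
  [0,[0,0,0.4],[0,0,0]],
  [0,[0,0,0],[0,0,0]],
  [0,[0,0,0],[0,0,0]],
])

```text
time_s: 7.38
tool_pos: [0.5488, 0.1458, 0.0816]
tool_rot: [179.9, 0.1, 82.6]
force: [0.6, -0.6, 0.2]
grip_width: 0.0185
```

```bash
python3 -c "
from h import *
need([.5495,.1458,.074],82.6)"
```

```text
pos [0.5488 0.1458 0.0816] rot [1.799e+02 1.000e-01 8.260e+01] F [ 0.6 -0.6  0.2] shift cm [0.01 0.07 0.76] turn [0.1 0.1 0. ]
```

Call:
servo_tool([
  [0,[0,0,0.3],[0,0,0]],
  [0,[0,0,0.3],[0,0,0]],
  [0,[0,0,0.2],[0,0,0]],
  [0,[0,0,0.1],[0,0,0]],
])

```text
time_s: 7.72
tool_pos: [0.5491, 0.146, 0.0735]
tool_rot: [179.9, 0.1, 82.6]
force: [-0.8, -0.1, 4.8]
grip_width: 0.0187
```

```bash
python3 -c "
from h import *
need([.5495,.1458,.073],82.6)"
```

```text
pos [0.5491 0.146  0.0735] rot [1.799e+02 1.000e-01 8.260e+01] F [-0.8 -0.1  4.8] shift cm [-0.01  0.04  0.05] turn [0.1 0.1 0. ]
```

Call:
servo_tool([
  [0,[0,-0.3,0.1],[0,0,0]],
  [0,[0,-0.3,0.1],[0,0,0]],
  [0,[0,-0.4,0.1],[0,0,0]],
  [0,[0,-0.4,0.1],[0,0,0]],
])

```text
time_s: 8.05
tool_pos: [0.543, 0.1466, 0.0731]
tool_rot: [178.9, -0.1, 82.5]
force: [2.8, -1.2, 4.2]
grip_width: 0.0186
```

```bash
python3 -c "
from h import *
need([.4905,.1545,.073],82.6)"
```

```text
pos [0.543  0.1466 0.0731] rot [ 1.789e+02 -1.000e-01  8.250e+01] F [ 2.8 -1.2  4.2] shift cm [ 0.1  -5.3  -0.09] turn [ 1.1 -0.1 -0.1]
```

Call:
servo_tool([
  [0,[0,-0.5,0.1],[0.7,0,0]],
  [0,[0,-0.6,0.1],[0.5,0,0]],
  [0,[0,-0.6,0.1],[0.3,0,0]],
  [0,[0,-0.6,0.1],[0.3,0,0]],
])

```text
time_s: 8.38
tool_pos: [0.5231, 0.1497, 0.0724]
tool_rot: [-179.7, -0.3, 82.5]
force: [2.8, -2.0, 7.8]
grip_width: 0.0186
```

```bash
python3 -c "
from h import *
need([.4905,.1545,.073],82.6)"
```

```text
pos [0.5231 0.1497 0.0724] rot [-179.7   -0.3   82.5] F [ 2.8 -2.   7.8] shift cm [ 0.05 -3.3  -0.04] turn [-0.3 -0.3 -0.1]
```

Call:
servo_tool([
  [0,[0,-0.6,0.05],[-0.2,0,0]],
  [0,[0,-0.6,0.08],[0,0,0]],
  [0,[0,-0.6,0.08],[0,0,0]],
  [0,[0,-0.6,0.08],[0,0,0]],
  [0,[0,-0.5,0.08],[0,0,0]],
])

```text
time_s: 8.8
tool_pos: [0.4968, 0.1532, 0.0725]
tool_rot: [179.6, -0.5, 82.4]
force: [2.7, -2.0, 7.7]
grip_width: 0.0186
```

```bash
python3 -c "
from h import *
need([.4855,.1545,.073],82.6)"
```

```text
pos [0.4968 0.1532 0.0725] rot [179.6  -0.5  82.4] F [ 2.7 -2.   7.7] shift cm [-0.02 -1.13 -0.06] turn [ 0.4 -0.5 -0.2]
```

Call:
servo_tool([
  [0,[0,-0.5,0.08],[0.3,-0.3,0]],
  [0,[0,-0.5,0.08],[0,0,0]],
  [0,[0,-0.5,0.08],[0,0,0]],
  [0,[0,-0.4,0.05],[0,0,0]],
])

```text
time_s: 9.13
tool_pos: [0.4834, 0.1546, 0.0728]
tool_rot: [179.1, -0.3, 82.5]
force: [15.4, -3.9, -4.9]
grip_width: 0.0182
```

```bash
python3 -c "
from h import *
need([.4855,.1545,.073],82.6)"
```

```text
pos [0.4834 0.1546 0.0728] rot [179.1  -0.3  82.5] F [15.4 -3.9 -4.9] shift cm [ 0.02  0.21 -0.01] turn [ 0.9 -0.3 -0.1]
```

Call:
servo_tool([
  [0,[0,0.15,0],[0,0,0]],
  [0,[0,0,-0.4],[0.4,0,0]],
  [0,[0,0,-0.6],[0.2,0,0]],
  [0,[0,0,-0.6],[0,0,0]],
  [0,[0,0,0],[0,0,0]],
])

```text
time_s: 9.55
tool_pos: [0.484, 0.1542, 0.0879]
tool_rot: [179.7, -0.2, 82.5]
force: [4.1, -0.7, 2.2]
grip_width: 0.018
```

```bash
python3 -c "
from h import *
need([.4855,.1545,.12],82.6)"
```

```text
pos [0.484  0.1542 0.0879] rot [179.7  -0.2  82.5] F [ 4.1 -0.7  2.2] shift cm [ 0.06  0.16 -3.2 ] turn [ 0.3 -0.2 -0.1]
```

Call:
servo_tool([
  [0,[0,0.12,0],[0,0,0]],
  [0,[0,0,-1],[0.2,0,0]],
  [0,[0,0,-2],[0,0,0]],
  [0,[0,0,-2],[0,0,0]],
  [0,[-3,0,0],[0,0,0]],
  [0,[-4,0,0],[0,0,0]],
  [0,[-4,0,0],[0,0,0]],
  [0,[-4,0,0],[0,0,0]],
  [0,[-3,0,0],[0,0,0]],
  [0,[0,0,0],[0,0,0]],
  [0,[0,0,0],[0,0,0]],
])

```text
time_s: 10.47
tool_pos: [0.4374, -0.024, 0.1263]
tool_rot: [-177.0, 0.2, 83.3]
force: [0.5, 0.5, -0.9]
grip_width: 0.0181
```

```bash
python3 -c "
from h import *
need([.549,-.1345,.13],85)
s=cam('side');t=cam('top')
im=np.zeros((600,800,3),np.uint8);im[:,:400]=cv2.resize(t['image'][220:340,195:275],None,fx=5,fy=5,interpolation=cv2.INTER_CUBIC)
im[:450,400:]=cv2.resize(s['image'][150:300,190:323],(400,450),interpolation=cv2.INTER_CUBIC)
cv2.imwrite('pics/out1.png',im)"
```

```text
pos [ 0.4374 -0.024   0.1263] rot [-177.     0.2   83.3] F [ 0.5  0.5 -0.9] shift cm [-9.68 12.33 -0.98] turn [-3.   0.1 -1.7]
```

View pics/out1.png

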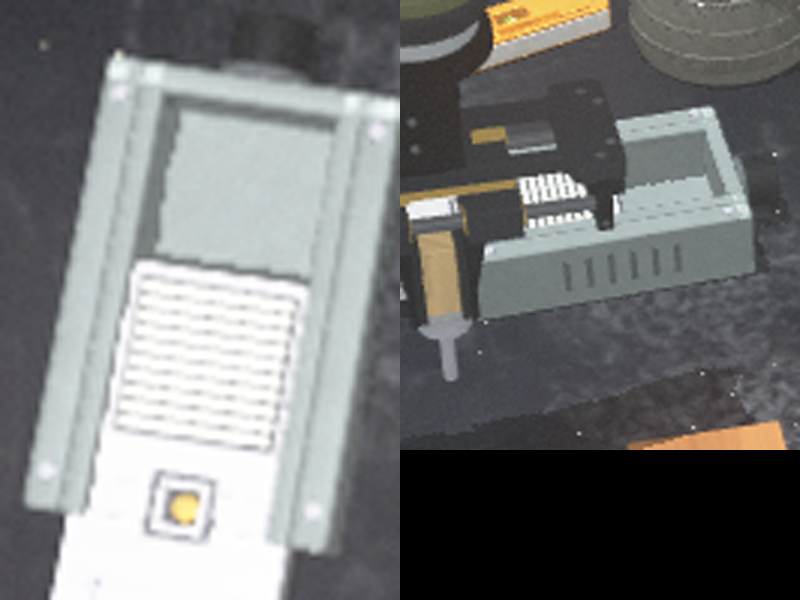

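Crop: the slide is out, with its well at (180,507), and the button looks the same as when up. The pin sits straight in the grip. I'll measure the travel and go back over the block.

Call:
servo_tool([
  [0,[-1,1.3,-0.2],[-1,0,-0.5]],
  [0,[-2,2.6,-0.2],[-1,0,-0.5]],
  [0,[-2,2.6,-0.2],[-0.5,0,-0.3]],
  [0,[-2,2.6,0],[-0.3,0,-0.2]],
  [0,[-2,2.2,0],[0,0,0]],
  [0,[-0.7,1,0],[0,0,0]],
  [0,[0,0,0],[0,0,0]],
  [0,[0,0,0],[0,0,0]],
])

```text
time_s: 11.23
tool_pos: [0.5551, -0.1144, 0.1229]
tool_rot: [-179.0, -0.2, 86.8]
force: [-0.5, -0.0, -0.8]
grip_width: 0.0179
```

```bash
python3 -c "
from h import *
need([.549,-.1345,.12],85)
t=cam('top')
a=ray(t,(236.6,289.9),.042);b=ray(t,((180.5)/5-.5+195,(507.5)/5-.5+220),.042);print('travel',a,b,np.linalg.norm(a-b))
im=t['image'][305:336,218:244];g=cv2.inRange(cv2.cvtColor(im,cv2.COLOR_BGR2HSV),(15,90,120),(35,255,255));m=cv2.moments(g,True);u=(m['m10']/m['m00']+218,m['m01']/m['m00']+305)
for z in(.03,.022):print('button',u,m['m00'],ray(t,u,z))
"
```

```text
pos [ 0.5551 -0.1144  0.1229] rot [-179.    -0.2   86.8] F [-0.5 -0.  -0.8] shift cm [-2.04 -0.49  0.29] turn [-1.  -0.2  1.8]
travel [0.54939318 0.14291512 0.042     ] [0.48910876 0.15187326 0.042     ] 0.060946364962188276
button (231.56521739130434, 321.30434782608694) 23.0 [0.4890093  0.15189456 0.03      ]
button (231.56521739130434, 321.30434782608694) 23.0 [0.48931382 0.15317462 0.022     ]
```

Call:
servo_tool([
  [0,[-1,-0.25,0],[-0.5,-0.1,0.9]],
  [0,[-1,-0.25,0],[-0.5,-0.1,0.9]],
  [0,[0,0,0],[0,0,0]],
  [0,[0,0,0],[0,0,0]],
])

```text
time_s: 11.62
tool_pos: [0.5456, -0.1297, 0.1218]
tool_rot: [-179.9, -0.2, 85.2]
force: [0.0, 0.4, -0.9]
grip_width: 0.0182
```

```bash
python3 -c "
from h import *
need([.549,-.1345,.11],85)"
```

```text
pos [ 0.5456 -0.1297  0.1218] rot [-179.9   -0.2   85.2] F [ 0.   0.4 -0.9] shift cm [-0.46  0.38  1.18] turn [-0.1 -0.2  0.2]
```

Call:
servo_tool([
  [0,[-0.4,0.3,0.4],[-0.1,-0.1,0.1]],
  [0,[-0.1,0.1,0.4],[0,0,0]],
  [0,[0,0,0.2],[0,0,0]],
  [0,[0,0,0],[0,0,0]],
  [0,[0,0,0],[0,0,0]],
])

```text
time_s: 12.03
tool_pos: [0.549, -0.1347, 0.1113]
tool_rot: [179.9, -0.2, 85.1]
force: [0.3, -0.1, -1.0]
grip_width: 0.0176
```

```bash
python3 -c "
from h import *
need([.549,-.1345,.1],85)
s=cam('side');t=cam('top');p=env.get_obs()['tool_pos']-[0,0,.051];print(proj(s,p),proj(s,[.549,-.1345,.05]))
im=np.zeros((600,800,3),np.uint8);im[:450,:450]=cv2.resize(s['image'][260:350,250:340],None,fx=5,fy=5,interpolation=cv2.INTER_CUBIC)
im[:350,450:]=cv2.resize(t['image'][255:325,345:415],None,fx=5,fy=5,interpolation=cv2.INTER_CUBIC)
cv2.imwrite('pics/seat1.png',im)"
```

```text
pos [ 0.549  -0.1347  0.1113] rot [179.9  -0.2  85.1] F [ 0.3 -0.1 -1. ] shift cm [ 0.01 -0.    1.13] turn [ 0.1 -0.2  0.1]
[294.61646661 309.12812716] [294.83098454 313.40355375]
```

View pics/seat1.png

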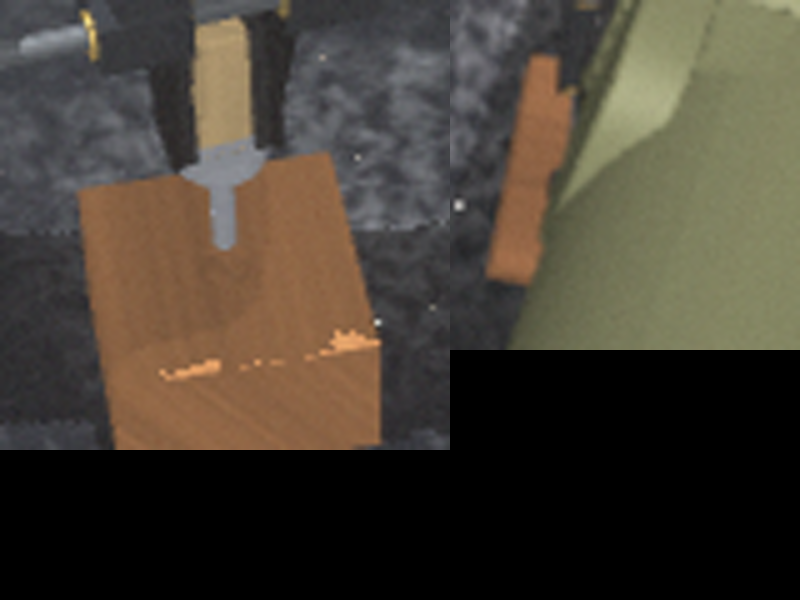

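Side crop: tip at (223,248), matching the predicted (223,246), and directly over the block centre at about (224,265). I lower it and watch the force.

Call:
servo_tool([
  [0,[0,0,0.4],[0,-0.1,0]],
  [0,[0,0,0.4],[0,-0.1,0]],
  [0,[0,0,0.4],[0,0,0]],
  [0,[0,0,0.3],[0,0,0]],
  [0,[0,0,0],[0,0,0]],
])

```text
time_s: 12.55
tool_pos: [0.5494, -0.1341, 0.0949]
tool_rot: [179.9, -0.0, 85.2]
force: [-0.1, -0.2, -1.2]
grip_width: 0.0178
```

```bash
python3 -c "
from h import *
need([.549,-.1345,.061],85)"
```

```text
pos [ 0.5494 -0.1341  0.0949] rot [179.9  -0.   85.2] F [-0.1 -0.2 -1.2] shift cm [-0.05 -0.04  3.39] turn [ 0.1 -0.   0.2]
```

In the hole (tip at 0.044), no contact.

Call:
servo_tool([
  [0,[-0.05,-0.04,0.6],[0,0,0]],
  [0,[0,0,0.7],[0,0,0]],
  [0,[0,0,0.7],[0,0,0]],
  [0,[0,0,0.6],[0,0,0]],
  [0,[0,0,0.3],[0,0,0]],
  [0,[0,0,0],[0,0,0]],
  [0,[0,0,0],[0,0,0]],
])

```text
time_s: 13.13
tool_pos: [0.5481, -0.1346, 0.0616]
tool_rot: [-180.0, 0.0, 85.2]
force: [0.4, 0.2, -0.8]
grip_width: 0.0182
```

```bash
python3 -c "
from h import *
need([.549,-.1345,.059],85)"
```

```text
pos [ 0.5481 -0.1346  0.0616] rot [-180.     0.    85.2] F [ 0.4  0.2 -0.8] shift cm [0.02 0.09 0.26] turn [-0.   0.   0.2]
```

Call:
servo_tool([
  [0,[0,0.05,0.2],[0,0,0]],
  [0,[0,0,0.15],[0,0,0]],
  [0,[0,0,0],[0,0,0]],
  [0,[0,0,0],[0,0,0]],
])

```text
time_s: 13.47
tool_pos: [0.5496, -0.1348, 0.0594]
tool_rot: [179.9, -0.0, 85.2]
force: [-0.6, -0.1, -0.9]
grip_width: 0.0184
```

```bash
python3 -c "
from h import *
need([.549,-.1345,.059],85)"
```

```text
pos [ 0.5496 -0.1348  0.0594] rot [179.9  -0.   85.2] F [-0.6 -0.1 -0.9] shift cm [ 0.03 -0.06  0.04] turn [ 0.1 -0.   0.2]
```

Call:
servo_tool([
  [0,[0,0,0.12],[0,0,0]],
  [0,[0,0,0],[0,0,0]],
  [0.4,[0,0,0],[0,0,0]],
  [0.6,[0,0,0],[0,0,0]],
  [0.6,[0,0,0],[0,0,0]],
  [0.6,[0,0,0],[0,0,0]],
  [0.6,[0,0,0],[0,0,0]],
  [0.6,[0,0,0],[0,0,0]],
])

```text
time_s: 14.13
tool_pos: [0.5507, -0.135, 0.059]
tool_rot: [179.8, -0.0, 85.2]
force: [0.2, 0.3, -0.0]
grip_width: 0.0485
```

```bash
python3 -c "
from h import *
need([.549,-.1345,.19],85)"
```

```text
pos [ 0.5507 -0.135   0.059 ] rot [179.8  -0.   85.2] F [ 0.2  0.3 -0. ] shift cm [  0.04  -0.12 -13.1 ] turn [ 0.2 -0.   0.2]
```

Call:
servo_tool([
  [0.6,[0,-0.1,-1],[0,0,0]],
  [0.6,[0,0,-2],[0,0,0]],
  [0.6,[0,0,-2.5],[0,0,0]],
  [0.6,[0,0,-3],[0,0,0]],
  [0.6,[0,0,-3],[0,0,0]],
  [0.6,[0,0,-2],[0,0,0]],
  [0.6,[-4,0,-1],[0,0,0]],
  [0.6,[-4,0,0],[0,0,0]],
  [0.6,[-4,0,0],[0,0,0]],
  [0.6,[-4,0,0],[0,0,0]],
  [0.6,[0,0,0],[0,0,0]],
  [0.6,[0,0,0],[0,0,0]],
  [0.6,[0,0,0],[0,0,0]],
])

```text
time_s: 15.22
tool_pos: [0.5346, -0.2994, 0.2198]
tool_rot: [179.5, 0.1, 85.4]
force: [0.4, 0.2, -0.8]
grip_width: 0.0525
```

```bash
python3 -c "
from h import *
need([.549,-.1345,.19],85)
s=cam('side');t=cam('top')
im=np.zeros((600,800,3),np.uint8);im[:600,:400]=cv2.resize(t['image'][220:340,195:275],None,fx=5,fy=5,interpolation=cv2.INTER_CUBIC)
im[:300,400:]=cv2.resize(s['image'][170:370,190:457],(400,300),interpolation=cv2.INTER_CUBIC)
im[300:,400:]=cv2.resize(t['image'][150:330,290:410],(400,300*1),interpolation=cv2.INTER_CUBIC)
cv2.imwrite('pics/end1.png',im)"
```

```text
pos [ 0.5346 -0.2994  0.2198] rot [1.795e+02 1.000e-01 8.540e+01] F [ 0.4  0.2 -0.8] shift cm [16.56  0.08  2.95] turn [0.5 0.1 0.4]
```

View pics/end1.png

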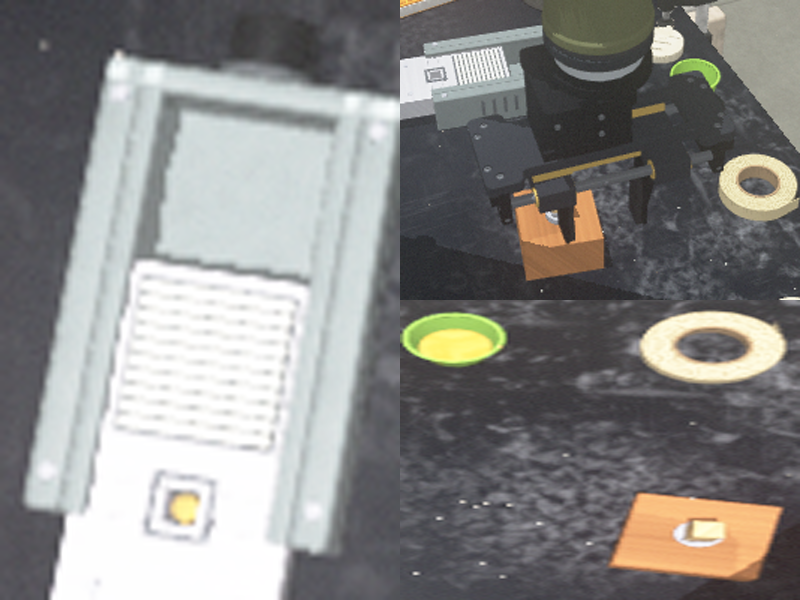

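The pin tool stands in its block on its collar. The slide is unmoved at its stop with the button visible at the same offset as before, and the cup is upright.

```bash
python3 -c "
from cell import env
print(env.sign_off())"
```

```text
the job is handed in; nothing more can be done
None
```

The slide is out at its end stop, the pin tool is back upright in its block, and the cup is still standing. I handed the job in at about 15 s of the 54 s allowed.

- **Button:** I pressed it with the pin. The reading levelled off near its fully-down force, about 5.8 N.
- **Slide:** I pushed it until the force rose to about 15 N at the stop, then lifted the pin out. The top camera gave a travel of 60.9 mm, inside the 58.5–61 mm range where it locks. In the final picture it had not moved.
- **Pin tool:** It is seated on its collar in the block, and the gripper is well clear of it.

**Checks that were weak or disagreed:**
- **Button up and locked:** I judged this only from the top picture and the measured travel. I did not push back on the slide to test the lock.
- **Well position:** The two cameras differed by about 3.5 mm. I aimed between them, and the pin went in without touching the walls.
- **Short moves:** The arm drifted by up to about 12 mm, so I re-measured and corrected each time before contact.

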